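# Fold shut the row of flip lids on a sample cassette

## Task

The four blue flip lids of the white sample cassette stand open. Starting at the cassette's orange end, run your closed fingertips lightly along the row so that the lids fold shut one after another, in order, and all lie flat, then come clear. Grasp and lift nothing, do not shove the cassette about or bear down hard on it, and leave the two vials and the forceps beside it undisturbed.

Things in the scene. Friction and masses are not known exactly. Their poses are not given: they have to be found in the camera images.
- cassette: White sample cassette, 190 long x 56 wide x 30 mm high, 0.6 to 1 kg, loose on rubber feet, any heading. Origin: centre of its underside; x runs along the row from the orange end (-x) to the white end (+x), z up. Four wells in its top, 40 mm apart (x = -60 to 60 mm), each with a blue flip lid 34 long (along x) x 46 wide x 3 mm thick; open lids reach up to 68 mm above the table.
- row_start (a point): Point on the cassette at the hinge of lid 1 (orange end of the row), on the centre line, at the height of the tops of shut lids: 34 mm above the table. Axes as the cassette. Each lid is hinged on the edge of its well nearer the orange end (hinge axis along y, 32.5 mm up, 17 mm before the well's centre), so a fingertip moving towards the white end folds it shut; the other way jams it open.
- row_end (a point): Point on the cassette's centre line 17 mm beyond the centre of the last well, where the free edge of lid 4 comes to lie when shut, at the white end of the row, 154 mm from row_start, 34 mm above the table. Axes as the cassette.
- lid1 (a joint): Hinge of blue flip lid 1 (counted from the orange end), rad: 0 shut flat, 1.57 upright, 2.1 fully open and leaning back to the orange end. Stiff enough to stay where it is left (about 0.008 N m); no spring or catch.
- lid2 (a joint): Hinge of blue flip lid 2 (counted from the orange end), rad: 0 shut flat, 1.57 upright, 2.1 fully open and leaning back to the orange end. Stiff enough to stay where it is left (about 0.008 N m); no spring or catch.
- lid3 (a joint): Hinge of blue flip lid 3 (counted from the orange end), rad: 0 shut flat, 1.57 upright, 2.1 fully open and leaning back to the orange end. Stiff enough to stay where it is left (about 0.008 N m); no spring or catch.
- lid4 (a joint): Hinge of blue flip lid 4 (counted from the orange end), rad: 0 shut flat, 1.57 upright, 2.1 fully open and leaning back to the orange end. Stiff enough to stay where it is left (about 0.008 N m); no spring or catch.
- vial_red: Bystander: upright vial with a red cap, 28 mm in diameter, 62 mm high, loose, about 60 g; origin at the centre of its underside.
- vial_yellow: Bystander: upright vial with a yellow cap, 32 mm in diameter, 55 mm high, loose, about 70 g; origin at the centre of its underside.
- forceps: Bystander: steel forceps lying flat, about 120 long x 16 wide x 7 mm high, loose, 40 g; origin near the middle at table height, x along them towards the tips.

How it is judged:
By the outcome, as a careful person would: the job done as asked, in the order asked, and still so for the second after the job is handed in, with the robot touching nothing.
It also fails if it takes over 45 s, if anything falls off the work surface, if the arm or the gripper's body presses on something with over 40 N, if the wrist force passes 120 N, or if a joint passes its speed limit or range.

## Robot

A 6-joint arm with a two-finger parallel gripper is mounted at the origin on the work surface. World frame = base frame: x ahead of the robot, y to its left, z up, the work surface at z = 0. Lengths are in m, angles in rad, forces in N, time in s.
With the tool pointing down it reaches from about 0.375 to 0.9 m from the base axis. Payload 3.1 kg.
Tool frame: the origin (TCP) lies midway between the tips of the shut fingers; the grasp point (between the pads) lies 19 mm behind it (grip_depth is the distance from the TCP to the grasp point, in m); y points along the fingers, z is the direction in which the jaws open and shut, and the axes are right-handed (so a half turn about y gives the same grasp; the last joint's range is limited). The gripper opens to 85 mm and grips with 20 to 120 N. Pads are 22 mm wide; open, the fingers measure 114 mm over their backs; the gripper's body (76 mm by 85 mm) begins 54 mm behind the grasp point. The pads swing forward as they close: fully open they stand 13 mm farther back than shut.
Start: joints at [1.141, 0.527, 1.433, -0, 1.181, -0.178], TCP at [0.156, 0.605, 0.231] pointing down, gripper open.
Joint ranges: [-3.08, 3.08], [-0.75, 2.2], [0.22, 2.44], [-1.43, 4.57], [0, 2.65], [-2.85, 2.85]. Speed limits (rad/s): [2.79, 2.79, 3.14, 3.14, 3.14, 3.14].

## Interface

Orientations are given as a unit quaternion [x, y, z, w].
In Python, from station import sense, snapshot, camera_model, sign_off, grip_depth gives the robot as it stands.
- The arm moves only by the tool play_rows, never from a script. Its argument "deltas" is a list of rows, each a list of 6 numbers: the shift along the tool's x, y, z in m, then the turn, a rotation vector about the tool's x, y, z in rad. A call has 1 to 12 rows; each row is the pose to reach, as a shift and turn from the pose commanded when the call began, along the tool's axes at that moment; what a row does not reach only later rows make up. A row lasts 1/10 s, in which the tool goes at most 50 mm and 8.59 degrees, less where a joint would pass 70% of its speed; a pose out of reach is approached as far as the arm can. A call with a gripper value outside its range is refused whole. "gripper" is the finger opening in m, from 0 to 0.0854, set as the call begins (left out, the last holds). The fingers move at their own pace and stop on an object; "force" is the grip in N (left out, the last holds). Time passes only in rows, so rows that repeat a pose let the fingers close. It gives the time, the measured TCP pose, the force and the opening at its end, in the units of the state.
- sense(): the state, without advancing time (a new reading comes with each control period).
- snapshot(name): name is "scene" or "top" or "wrist"; returns the picture (384x512x3 uint8, red, green, blue); there is no depth.
- camera_model(name): a dict with "fx", "fy", "cx", "cy" (pixels), "camera_from_world" (4x4, takes a point from world to camera coordinates). Camera axes: x right, y up, looking along -z (the intrinsics and any distortion apply to the point x, -y, -z); pixel columns grow to the right and rows downward; lengths in m; the calibration is good to about 2 mm. A picture is of the moment at which its call begins: read the wrist's pose just before it. camera_model takes no time and is no camera call; for the wrist camera it gives the pose at the moment of the call.
- sign_off(): hands the job in, once; it reports no verdict.
The state is a dict: "t": time; "q": joint angles; "qd": joint speeds; "tau": joint torques, N m; "tcp_pos": TCP position; "tool_rot": TCP orientation; "force": force on the tool from outside, world axes, zero at the start; "ft_torque": the same for the moment, N m; "finger_gap": opening from 0.0 (shut) to 1.0 (fully open).
Only numpy, scipy, OpenCV 4.12 (cv2) and the standard library are available. Lean on these libraries where they do the work, as an engineer would, in place of code of your own. Each camera call takes 0.05 s, during which the arm holds its last target.

## Working session

There is one attempt and no reset: what is moved stays moved. The work goes in short steps, Python scripts to look and compute and a tool call to move; the robot and the scene stay as the last step left them, time stands still between calls to the robot, and variables do not carry over. Pictures are saved under pics/ and viewed, and the job is handed in when it is done.

Besides the shell and the picture viewer there is one more tool, called as name([rows], argument=value, ...), one row to a line, values as JSON. play_rows: Moves the arm, as the interface text tells. Its arguments: {"type":"object","properties":{"deltas":{"type":"array"},"gripper":{"type":"number"},"force":{"type":"number"}},"required":["deltas"]}

```bash
mkdir -p pics; ls; python3 - <<'E'
from station import *
import cv2
print(sense()); print(grip_depth if not callable(grip_depth) else grip_depth())
for n in ("scene","top"):
    im=snapshot(n); cv2.imwrite(f"pics/{n}0.png",im[:,:,::-1]); print(n,camera_model(n))
E
```

```text
pics
{'t': 0.0, 'q': array([ 1.14049810e+00,  5.28486505e-01,  1.43392478e+00,  4.61604251e-05,
        1.18140103e+00, -1.78505273e-01]), 'qd': array([-0.00124446,  0.00122841,  0.00079698,  0.00070887,  0.00092183,
        0.0001184 ]), 'tau': array([ 6.57410292e-04, -4.42348981e+01, -1.78023577e+01, -1.64447497e-04,
        8.43127171e-03,  7.79646854e-06]), 'tcp_pos': array([0.15536688, 0.60463009, 0.23031398]), 'tool_rot': array([ 0.70225334, -0.08904299,  0.08854377, -0.700765  ]), 'force': array([-0.4060571 , -0.6871969 ,  0.15924692]), 'ft_torque': array([-0.04124236, -0.0255498 ,  0.01800521]), 'finger_gap': 0.9983142206680902}
0.0187
scene {'fx': 359.2763577248963, 'fy': 359.2763577248963, 'cx': 252.96534827412918, 'cy': 189.1337671154699, 'camera_from_world': array([[-0.22038922,  0.97532591,  0.01295976,  0.07147124],
       [-0.75525465, -0.17903879,  0.63050418,  0.41565202],
       [ 0.61726736,  0.12916841,  0.77607765, -1.04022925],
       [ 0.        ,  0.        ,  0.        ,  1.        ]])}
top {'fx': 393.5995131527816, 'fy': 393.5995131527816, 'cx': 253.68258236115636, 'cy': 193.98598952869466, 'camera_from_world': array([[-0.00996611, -0.99987702, -0.01210842,  0.0916464 ],
       [ 0.99796221, -0.01070877,  0.06290265, -0.56257996],
       [-0.06302458, -0.01145685,  0.99794621, -0.83460209],
       [ 0.        ,  0.        ,  0.        ,  1.        ]])}
```

View pics/scene0.png

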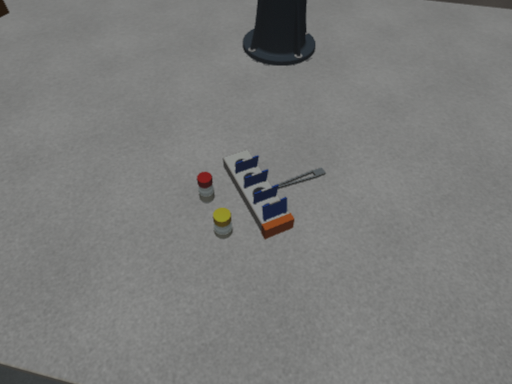

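View pics/top0.png

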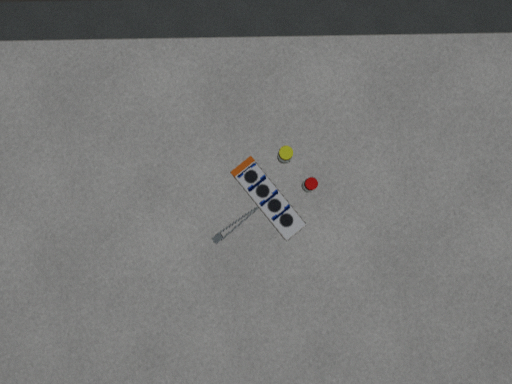

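The scene view shows the orange end at (278,226), farthest from the robot, with the lids running up to the white end at (238,158). In the top view the orange end is at (243,166), the wells run from (251,177) to (286,220), red is at (311,184), yellow at (286,153), and the forceps reach the cassette side near (257,208).

```bash
cat > h.py <<'E'
import numpy as np, cv2
from station import *
def ray(cm,u,v):
    T=cm["camera_from_world"];R=T[:3,:3];c=-R.T@T[:3,3]
    d=R.T@np.array([(u-cm["cx"])/cm["fx"],-(v-cm["cy"])/cm["fy"],-1]);return c,d
def onz(cm,u,v,z):
    c,d=ray(cm,u,v);return c+d*(z-c[2])/d[2]
def proj(cm,p):
    T=cm["camera_from_world"];x=T[:3,:3]@np.asarray(p)+T[:3,3]
    return cm["cx"]+cm["fx"]*x[0]/-x[2], cm["cy"]-cm["fy"]*x[1]/-x[2]
E
python3 - <<'E'
from h import *
im=cv2.imread("pics/top0.png");cm=camera_model("top")
hsv=cv2.cvtColor(im,cv2.COLOR_BGR2HSV)
def blobs(m,a=15):
    n,l,s,c=cv2.connectedComponentsWithStats(m.astype(np.uint8))
    return [(s[i,4],c[i]) for i in range(1,n) if s[i,4]>a]
H,S,V=cv2.split(hsv)
roi=np.zeros_like(H);roi[140:260,200:340]=1
dark=(V<60)&(roi>0)&(S<120)
print("wells")
for a,c in blobs(dark):print(a,c,onz(cm,*c,0.03)[:2])
for n,m,z in(("orange",(H>4)&(H<14)&(S>150)&(V>80),.03),("yellow",(H>22)&(H<35)&(S>150),.055),("red",((H<4)|(H>174))&(S>150),.062),("white",(V>170)&(S<40)&(roi>0),.03),("blue",(H>105)&(H<130)&(S>120)&(roi>0),.03)):
    for a,c in blobs(m):print(n,a,c,onz(cm,*c,z)[:2])
m=((V>150)&(S<40)|(H<14)&(S>150)|dark|(H>105)&(H<130)&(S>120))&(roi>0)
cv2.imwrite("pics/z0.png",cv2.resize(im[140:250,200:330],None,fx=5,fy=5,interpolation=cv2.INTER_CUBIC))
E
```

```text
wells
111 [250.45045045 176.23423423] [0.60095223 0.09223271]
119 [262.31092437 190.54621849] [0.56992635 0.06716764]
120 [274.05       205.08333333] [0.53858767 0.04250049]
119 [285.97478992 219.76470588] [0.50710677 0.01757551]
orange 92 [242.         165.92391304] [0.62340355 0.11017097]
yellow 150 [285.51333333 152.63333333] [0.64685708 0.01816599]
red 122 [310.86065574 183.37704918] [ 0.58132276 -0.03242436]
blue 54 [256.64814815 182.96296296] [0.58633022 0.07910148]
blue 46 [268.7173913  197.41304348] [0.55508254 0.05366119]
blue 41 [280.56097561 212.3902439 ] [0.52288587 0.02885313]
```

View pics/z0.png

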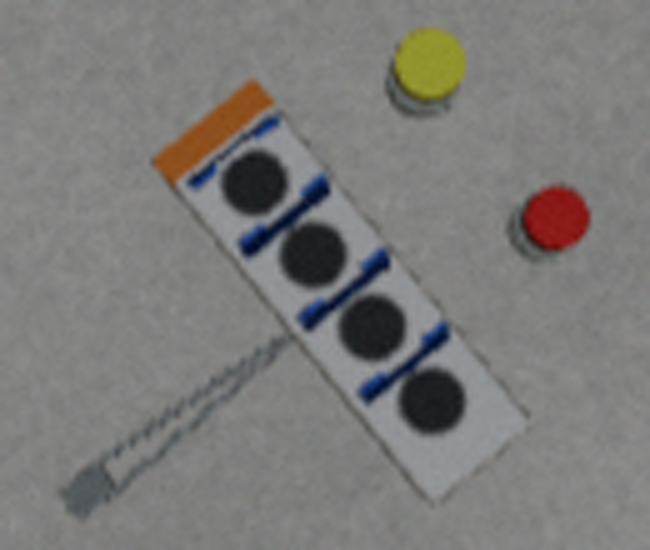

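The close-up shows the wells in a 40 mm pitch row, the lids near upright, both vials right of the row and the forceps tips close to the left side. Next I compute the path and the tool turn.

```bash
python3 - <<'E'
from h import *
from scipy.spatial.transform import Rotation as R
w=np.array([[.60095,.09223],[.56993,.06717],[.53859,.0425],[.50711,.01758]])
k=np.array([-60,-20,20,60])/1000
u=(k@(w-w.mean(0)))/(k@k);print(u,np.linalg.norm(u));u/=np.linalg.norm(u)
c=w.mean(0);n=np.array([-u[1],u[0]])
print("c",c,"yaw",np.degrees(np.arctan2(u[1],u[0])),"start",c-.077*u,"end",c+.077*u)
for nm,p in(("y",[.6469,.0182]),("r",[.5813,-.0324]),("orange",[.6234,.1102])):
    p=np.array(p)-c;print(nm,p@u,p@n)
s=sense();Rt=R.from_quat(s["tool_rot"]);print(Rt.as_matrix().round(4))
u3=np.r_[u,0]
for sg in(1,-1):
    x=sg*u3;y=np.array([0,0,-1.]);T=R.from_matrix(np.c_[x,y,np.cross(x,y)])
    print(sg,(Rt.inv()*T).as_rotvec())
    for d in(-.065,):
        p=np.r_[c+(-.077+d)*u,0.12];print("shift",Rt.inv().apply(p-s["tcp_pos"]),p)
E
```

```text
[-0.78215 -0.62155] 0.9990410527100478
c [0.554145 0.05487 ] yaw -141.5269389883537 start [0.61442836 0.10277529] end [0.49386164 0.00696471]
y -0.04980384401124384 0.08641617931095831
r 0.03303506413522584 0.085218140454844
orange -0.08864316387176761 -0.00023113589714222264
[[ 9.685e-01 -8.000e-04  2.491e-01]
 [-2.491e-01 -1.800e-03  9.685e-01]
 [-3.000e-04 -1.000e+00 -1.900e-03]]
1 [1.45156980e-03 2.21831909e+00 1.94570477e-03]
shift [ 0.60882263  0.11082569 -0.31969345] [0.66531691 0.14321482 0.12      ]
-1 [ 0.0016278  -0.92327241 -0.0012144 ]
shift [ 0.60882263  0.11082569 -0.31969345] [0.66531691 0.14321482 0.12      ]
```

play_rows([
  [0.012, 0.0, -0.006, 0, -0.018, 0],
  [0.037, 0.005, -0.019, 0, -0.055, 0],
  [0.073, 0.01, -0.038, 0, -0.11, 0],
  [0.11, 0.015, -0.058, 0, -0.166, 0],
  [0.146, 0.02, -0.077, 0, -0.22, 0],
  [0.183, 0.025, -0.096, 0, -0.277, 0],
  [0.219, 0.03, -0.115, 0, -0.332, 0],
  [0.256, 0.035, -0.134, 0, -0.388, 0],
  [0.292, 0.04, -0.154, 0, -0.443, 0],
  [0.329, 0.045, -0.173, 0, -0.5, 0],
  [0.353, 0.05, -0.185, 0, -0.535, 0],
  [0.365, 0.05, -0.192, 0, -0.554, 0],
], gripper=0.0, force=40)

```text
t: 1.3
tcp_pos: [0.463, 0.3262, 0.1802]
tool_rot: [0.699, 0.105, -0.106, -0.699]
force: [-0.7, 0.1, 0.1]
finger_gap: -0.003
```

```bash
cat > nxt.py <<'E'
from h import *
from scipy.spatial.transform import Rotation as R
import sys
# cassette-frame target: d along row from row_start, lateral n, z
c=np.array([.554145,.05487]);a=np.radians(-141.527);u=np.r_[np.cos(a),np.sin(a),0];n=np.array([-u[1],u[0],0])
def rep(d,lat,z,s=None):
    s=s or sense();Rt=R.from_quat(s["tool_rot"]);y=np.array([0,0,-1.])
    T=R.from_matrix(np.c_[-u,y,np.cross(-u,y)])
    p=np.r_[c,z]+(-.077+d)*u+lat*n
    q=s["tcp_pos"]-np.r_[c,0]
    print("t",s["t"],"now d,lat,z",(q@u+.077).round(4),(q@n).round(4),q[2].round(4),"F along,lat,z",np.round([s["force"]@u,s["force"]@n,s["force"][2]],2),"gap",round(s["finger_gap"],3))
    print("shift",Rt.inv().apply(p-s["tcp_pos"]).round(4),"turn",(Rt.inv()*T).as_rotvec().round(4),"q",s["q"].round(2))
if __name__=="__main__": rep(*map(float,sys.argv[1:4]))
E
python3 nxt.py -0.065 0 0.12
```

```text
t 1.3 now d,lat,z -0.0204 -0.2692 0.1802 F along,lat,z [ 0.49 -0.51  0.11] gap -0.003
shift [ 0.1392  0.0602 -0.2347] turn [ 3.000e-04 -3.711e-01 -1.400e-03] q [ 0.42  0.51  1.63 -0.    1.   -1.45]
```

play_rows([
  [0.005, 0.002, -0.008, 0, -0.015, 0],
  [0.019, 0.008, -0.032, 0, -0.05, 0],
  [0.043, 0.018, -0.072, 0, -0.115, 0],
  [0.067, 0.029, -0.112, 0, -0.18, 0],
  [0.09, 0.039, -0.152, 0, -0.24, 0],
  [0.111, 0.048, -0.188, 0, -0.3, 0],
  [0.129, 0.056, -0.218, 0, -0.345, 0],
  [0.139, 0.06, -0.235, 0, -0.371, 0],
  [0.139, 0.06, -0.235, 0, -0.371, 0],
  [0.139, 0.06, -0.235, 0, -0.371, 0],
])

```text
t: 2.3
tcp_pos: [0.663, 0.1454, 0.1206]
tool_rot: [-0.667, -0.232, 0.234, 0.668]
force: [-0.2, -0.5, 0.0]
finger_gap: 0.0
```

```bash
python3 - <<'E'
from nxt import *
rep(-.06,0,.036)
for n in ("top","wrist","scene"):
    im=snapshot(n)[:,:,::-1]
    if n=="top": im=cv2.resize(im[100:260,180:340],(480,480))
    if n=="scene": im=cv2.resize(im[110:260,160:340],(576,480))
    cv2.imwrite(f"pics/{n}1.png",im)
E
```

```text
t 2.3 now d,lat,z -0.0646 -0.0031 0.1206 F along,lat,z [0.46 0.23 0.04] gap 0.0
shift [-0.0045  0.0846 -0.0033] turn [-0.0017  0.0004 -0.0016] q [ 0.05  0.73  1.38  0.    1.04 -2.19]
```

View pics/top1.png

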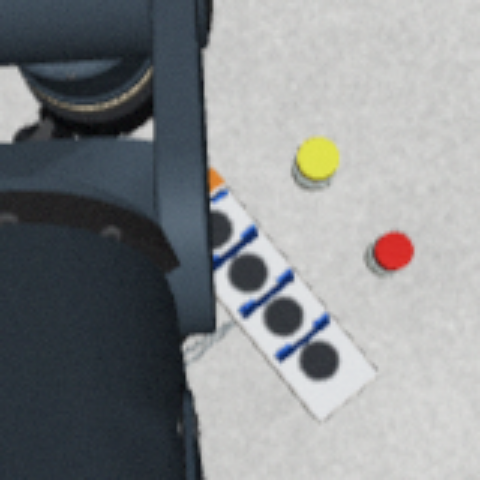

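View pics/scene1.png

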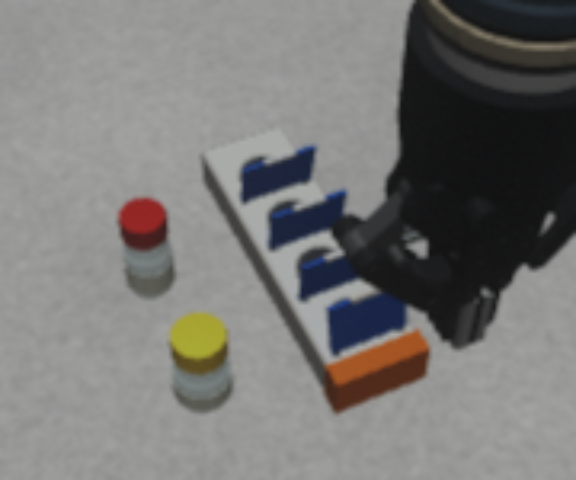

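View pics/wrist1.png

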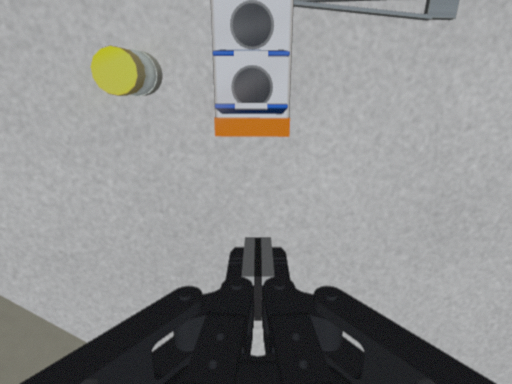

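Top and scene pictures show nothing disturbed. The wrist view shows the fingertips (258,240) in line with the cassette axis and outside the orange end (252,127). I'll descend here, clear of the cassette.

play_rows([
  [0, 0.008, -0.001, -0.001, 0, -0.001],
  [0, 0.025, -0.002, -0.002, 0, -0.002],
  [0, 0.045, -0.003, -0.002, 0, -0.002],
  [0, 0.065, -0.003, -0.002, 0, -0.002],
  [0, 0.078, -0.003, -0.002, 0, -0.002],
  [0, 0.083, -0.003, -0.002, 0, -0.002],
  [0, 0.084, -0.003, -0.002, 0, -0.002],
  [0, 0.084, -0.003, -0.002, 0, -0.002],
])

```text
t: 3.25
tcp_pos: [0.6663, 0.1433, 0.0379]
tool_rot: [0.668, 0.235, -0.232, -0.667]
force: [-0.8, -0.0, -0.0]
finger_gap: -0.001
```

```bash
python3 - <<'E'
from nxt import *
rep(0.08,0,.036)
im=snapshot("wrist")[:,:,::-1];cv2.imwrite("pics/wrist2.png",im)
im=snapshot("scene")[:,:,::-1];cv2.imwrite("pics/scene2.png",cv2.resize(im[110:260,160:340],(576,480)))
E
```

```text
t 3.25 now d,lat,z -0.0658 0.0006 0.0379 F along,lat,z [ 0.65 -0.49 -0.03] gap -0.001
shift [-0.1458  0.0014  0.0009] turn [0.0027 0.002  0.0029] q [ 0.05  0.84  1.41 -0.    0.89 -2.2 ]
```

View pics/scene2.png

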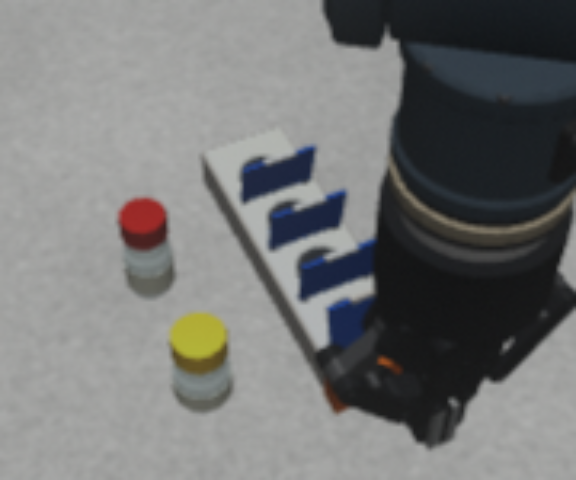

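View pics/wrist2.png

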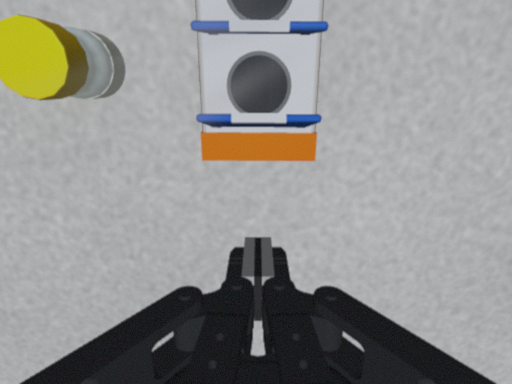

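play_rows([
  [-0.004, 0.001, 0, 0.001, 0.001, 0.001],
  [-0.011, 0.001, 0, 0.002, 0.002, 0.002],
  [-0.018, 0.001, 0, 0.002, 0.002, 0.002],
  [-0.025, 0.001, 0, 0.002, 0.002, 0.002],
  [-0.032, 0.001, 0, 0.002, 0.002, 0.002],
  [-0.039, 0.001, 0, 0.002, 0.002, 0.002],
  [-0.046, 0.001, 0, 0.002, 0.002, 0.002],
  [-0.053, 0.001, 0, 0.002, 0.002, 0.002],
  [-0.06, 0.001, 0, 0.002, 0.002, 0.002],
  [-0.067, 0.001, 0, 0.002, 0.002, 0.002],
  [-0.074, 0.001, 0, 0.002, 0.002, 0.002],
  [-0.078, 0.001, 0, 0.002, 0.002, 0.002],
])

```text
t: 4.55
tcp_pos: [0.6039, 0.0939, 0.0361]
tool_rot: [-0.668, -0.232, 0.233, 0.668]
force: [0.1, 0.1, 0.1]
finger_gap: 0.0
```

```bash
python3 - <<'E'
from nxt import *
rep(0.1,0,.036)
im=snapshot("wrist")[:,:,::-1];cv2.imwrite("pics/wrist3.png",im)
im=snapshot("scene")[:,:,::-1];cv2.imwrite("pics/scene3.png",cv2.resize(im[110:260,160:340],(576,480)))
E
```

```text
t 4.55 now d,lat,z 0.0138 0.0004 0.0361 F along,lat,z [-0.13 -0.04  0.12] gap 0.0
shift [-0.0862  0.0002  0.0003] turn [-0.0006 -0.0004 -0.0011] q [-0.03  0.78  1.6  -0.    0.77 -2.27]
```

View pics/wrist3.png

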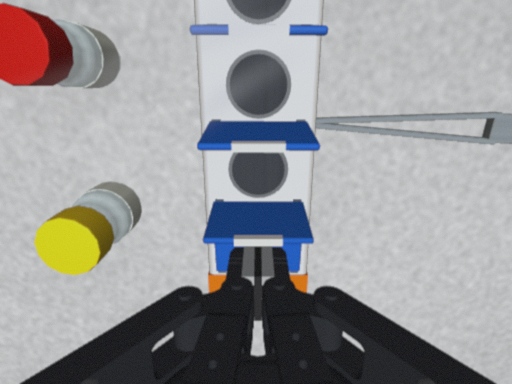

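Lid 1 is already folded under the fingers (blue beside them at (225,255)). Lid 2 (202–241) still leans open just ahead, and forces are about 0. I'll continue.

play_rows([
  [-0.004, 0.0003, 0, 0, 0, -0.001],
  [-0.011, 0.0006, 0, 0, 0, -0.001],
  [-0.018, 0.001, 0, 0, 0, -0.001],
  [-0.025, 0.001, 0, 0, 0, -0.001],
  [-0.032, 0.001, 0, 0, 0, -0.001],
  [-0.039, 0.001, 0, 0, 0, -0.001],
  [-0.046, 0.001, 0, 0, 0, -0.001],
  [-0.053, 0.001, 0, 0, 0, -0.001],
  [-0.06, 0.001, 0, 0, 0, -0.001],
  [-0.067, 0.001, 0, 0, 0, -0.001],
  [-0.074, 0.001, 0, 0, 0, -0.001],
  [-0.078, 0.001, 0, 0, 0, -0.001],
])

```text
t: 5.85
tcp_pos: [0.5426, 0.0454, 0.035]
tool_rot: [-0.667, -0.233, 0.233, 0.668]
force: [0.9, 1.0, 0.1]
finger_gap: 0.001
```

```bash
python3 - <<'E'
from nxt import *
rep(0.18,0,.036)
im=snapshot("wrist")[:,:,::-1];cv2.imwrite("pics/wrist4.png",im)
im=snapshot("scene")[:,:,::-1];cv2.imwrite("pics/scene4.png",cv2.resize(im[110:260,160:340],(576,480)))
E
```

```text
t 5.85 now d,lat,z 0.0919 0.0002 0.035 F along,lat,z [-1.31 -0.24  0.14] gap 0.001
shift [-0.0881 -0.0009  0.0002] turn [-0.001  -0.0004 -0.0003] q [-0.12  0.73  1.77  0.    0.64 -2.36]
```

View pics/wrist4.png

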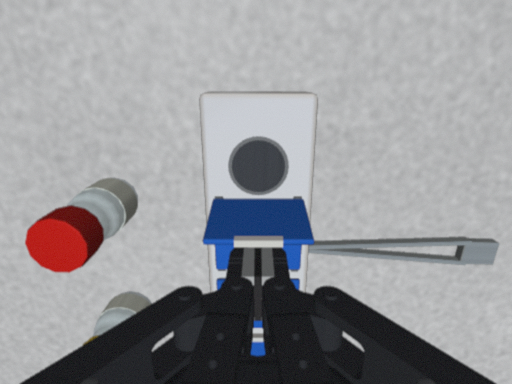

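View pics/scene4.png

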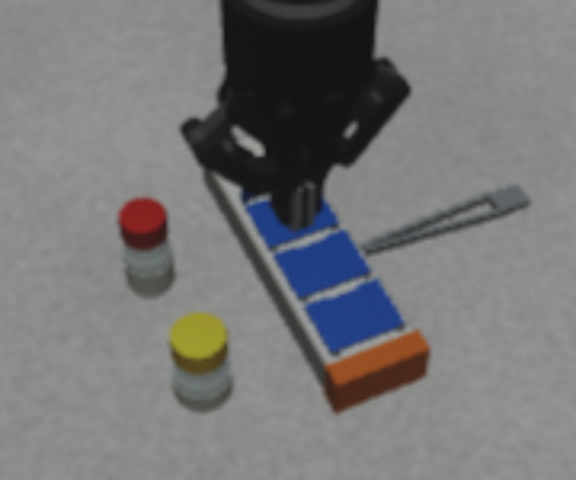

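Lids 1 and 2 lie flat and lid 3 is nearly down under the fingers. Lid 4 is still open at (258,220). Continuing past the row end.

play_rows([
  [-0.004, 0.0002, 0, 0, 0, 0],
  [-0.011, 0.0005, 0, 0, 0, 0],
  [-0.018, 0.0005, 0, 0, 0, 0],
  [-0.025, 0.0005, 0, 0, 0, 0],
  [-0.032, 0.0005, 0, 0, 0, 0],
  [-0.039, 0.0005, 0, 0, 0, 0],
  [-0.046, 0.0005, 0, 0, 0, 0],
  [-0.053, 0.0005, 0, 0, 0, 0],
  [-0.06, 0.0005, 0, 0, 0, 0],
  [-0.067, 0.0005, 0, 0, 0, 0],
  [-0.074, 0.0005, 0, 0, 0, 0],
  [-0.08, 0.0005, 0, 0, 0, 0],
])

```text
t: 7.15
tcp_pos: [0.4806, -0.0042, 0.0345]
tool_rot: [-0.668, -0.233, 0.233, 0.668]
force: [-0.0, 0.2, -0.1]
finger_gap: -0.005
```

```bash
python3 - <<'E'
from nxt import *
rep(0.18,0,.036)
im=snapshot("wrist")[:,:,::-1];cv2.imwrite("pics/wrist5.png",im)
im=snapshot("scene")[:,:,::-1];cv2.imwrite("pics/scene5.png",cv2.resize(im[110:260,160:340],(576,480)))
E
```

```text
t 7.15 now d,lat,z 0.1714 0.0005 0.0345 F along,lat,z [-0.07 -0.14 -0.05] gap -0.005
shift [-0.0086 -0.0015  0.0005] turn [-0.0002 -0.0004  0.0008] q [-0.24  0.69  1.94  0.    0.52 -2.49]
```

View pics/scene5.png

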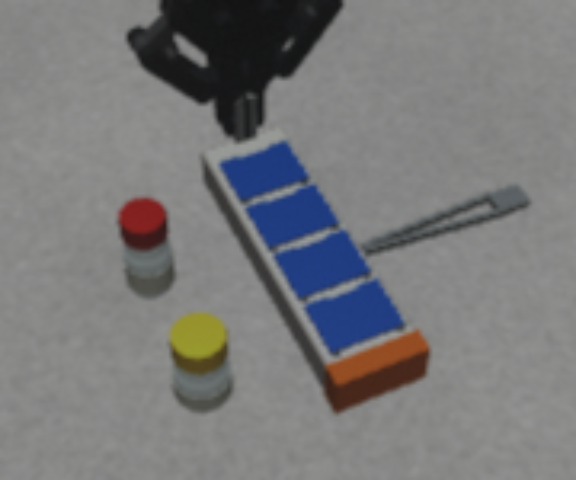

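View pics/wrist5.png

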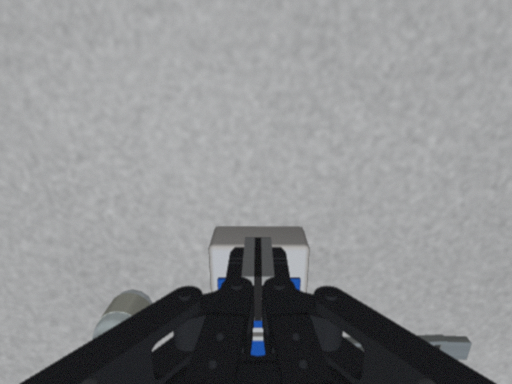

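All four lids look flat and nothing has moved. Before handing in I'll lift and look from above. Lid 1 was passed at 35 to 36 mm, so it may stand 1 mm proud.

play_rows([
  [0, -0.005, 0, 0, 0, 0],
  [0, -0.02, 0, 0, 0, 0],
  [0.005, -0.04, 0, 0, 0, 0],
  [0.02, -0.055, 0, 0, 0, 0],
  [0.045, -0.06, 0, 0, 0, 0],
  [0.07, -0.06, 0, 0, 0, 0],
  [0.095, -0.06, 0, 0, 0, 0],
  [0.118, -0.06, 0, 0, 0, 0],
  [0.135, -0.06, 0, 0, 0, 0],
  [0.143, -0.06, 0, 0, 0, 0],
  [0.143, -0.06, 0, 0, 0, 0],
  [0.143, -0.06, 0, 0, 0, 0],
])

```text
t: 8.45
tcp_pos: [0.5922, 0.0849, 0.0946]
tool_rot: [-0.667, -0.233, 0.233, 0.668]
force: [-0.8, 0.2, -0.0]
finger_gap: -0.0
```

```bash
python3 - <<'E'
from nxt import *
rep(0.028,0,.036)
im=snapshot("wrist")[:,:,::-1];cv2.imwrite("pics/wrist6.png",im)
E
```

```text
t 8.45 now d,lat,z 0.0285 0.0001 0.0946 F along,lat,z [ 0.53 -0.68 -0.04] gap -0.0
shift [0.0006 0.0586 0.0001] turn [-0.0007  0.     -0.0002] q [-0.04  0.67  1.61  0.    0.86 -2.29]
```

View pics/wrist6.png

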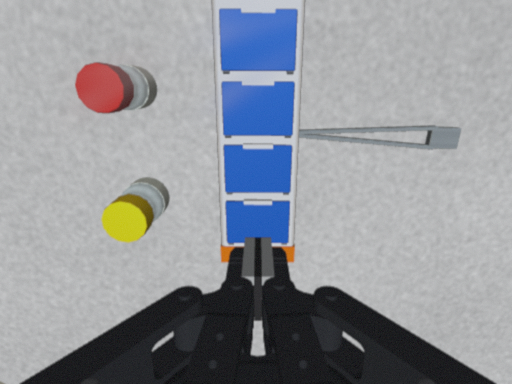

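The wrist view shows four flat lids, with the vials and forceps in place. I'll touch lid 1 lightly to check its height; vertical force noise is only about 0.1 N.

play_rows([
  [0, 0.01, 0, 0, 0, 0],
  [0, 0.03, 0, 0, 0, 0],
  [0, 0.048, 0, 0, 0, 0],
  [0, 0.056, 0, 0, 0, 0],
  [0, 0.058, 0, 0, 0, 0],
  [0, 0.059, 0, 0, 0, 0],
  [0, 0.0595, 0, 0, 0, 0],
  [0, 0.0595, 0, 0, 0, 0],
])

```text
t: 9.3
tcp_pos: [0.5936, 0.0851, 0.0359]
tool_rot: [0.668, 0.234, -0.232, -0.668]
force: [-0.5, 0.2, -0.3]
finger_gap: -0.002
```

play_rows([
  [0, 0.0003, 0, 0, 0, 0],
  [0, 0.0005, 0, 0, 0, 0],
  [0, 0.0005, 0, 0, 0, 0],
])

```text
t: 9.6
tcp_pos: [0.5933, 0.0851, 0.035]
tool_rot: [-0.668, -0.233, 0.232, 0.668]
force: [0.8, -0.1, 0.2]
finger_gap: 0.003
```

play_rows([
  [0, 0.0003, 0, 0, 0, 0],
  [0, 0.0005, 0, 0, 0, 0],
  [0, 0.0005, 0, 0, 0, 0],
])

```text
t: 9.9
tcp_pos: [0.5931, 0.0851, 0.0342]
tool_rot: [-0.668, -0.233, 0.233, 0.668]
force: [0.9, 0.1, -1.2]
finger_gap: -0.003
```

```bash
python3 nxt.py .17 0 .034
```

```text
t 9.9 now d,lat,z 0.0277 0.0006 0.0342 F along,lat,z [-0.76  0.47 -1.19] gap -0.003
shift [-0.1423  0.      0.0005] turn [-0.     -0.0003  0.001 ] q [-0.04  0.77  1.63  0.    0.74 -2.29]
```

play_rows([
  [0, 0.0002, 0, 0, 0, 0],
  [0, 0.0002, 0, 0, 0, 0],
  [0, 0.0002, 0, 0, 0, 0],
])

```text
t: 10.2
tcp_pos: [0.5931, 0.0851, 0.0341]
tool_rot: [-0.668, -0.233, 0.233, 0.668]
force: [0.0, -0.1, 1.3]
finger_gap: 0.001
```

play_rows([
  [0, 0.0003, 0, 0, 0, 0],
  [0, 0.0003, 0, 0, 0, 0],
  [0, 0.0003, 0, 0, 0, 0],
])

```text
t: 10.5
tcp_pos: [0.5931, 0.0851, 0.034]
tool_rot: [-0.668, -0.233, 0.233, 0.668]
force: [-1.5, -0.4, 5.2]
finger_gap: 0.002
```

Contact comes at 34.0 to 34.1 mm, so lid 1 is flat and the arm's height is accurate. I'll back off 0.3 mm and skim on to the white end over the other lids.

play_rows([
  [0, -0.0003, 0, 0, 0, 0],
  [-0.004, -0.0003, 0, 0, 0, 0],
  [-0.011, -0.0003, 0, 0, 0, 0],
  [-0.018, -0.0003, 0, 0, 0, 0],
  [-0.025, -0.0003, 0, 0, 0, 0],
  [-0.032, -0.0003, 0, 0, 0, 0],
  [-0.039, -0.0003, 0, 0, 0, 0],
  [-0.046, -0.0003, 0, 0, 0, 0],
  [-0.053, -0.0003, 0, 0, 0, 0],
  [-0.06, -0.0003, 0, 0, 0, 0],
  [-0.067, -0.0003, 0, 0, 0, 0],
  [-0.071, -0.0003, 0, 0, 0, 0],
])

```text
t: 11.7
tcp_pos: [0.5372, 0.0405, 0.0341]
tool_rot: [-0.668, -0.233, 0.232, 0.668]
force: [1.8, 1.7, 3.2]
finger_gap: -0.002
```

play_rows([
  [-0.004, 0, 0, 0, 0, 0],
  [-0.011, 0, 0, 0, 0, 0],
  [-0.018, 0, 0, 0, 0, 0],
  [-0.025, 0, 0, 0, 0, 0],
  [-0.032, 0, 0, 0, 0, 0],
  [-0.039, 0, 0, 0, 0, 0],
  [-0.046, 0, 0, 0, 0, 0],
  [-0.053, 0, 0, 0, 0, 0],
  [-0.06, 0, 0, 0, 0, 0],
  [-0.067, 0, 0, 0, 0, 0],
  [-0.072, 0, 0, 0, 0, 0],
  [-0.072, 0, 0, 0, 0, 0],
])

```text
t: 12.9
tcp_pos: [0.4786, -0.004, 0.0332]
tool_rot: [-0.667, -0.232, 0.234, 0.669]
force: [-0.1, -0.5, 0.0]
finger_gap: 0.001
```

```bash
python3 nxt.py .17 0 .034
```

```text
t 12.9 now d,lat,z 0.1728 -0.0009 0.0332 F along,lat,z [0.38 0.29 0.03] gap 0.001
shift [ 0.0028 -0.0008 -0.0009] turn [-0.0036 -0.0008 -0.0022] q [-0.24  0.69  1.94  0.    0.52 -2.48]
```

Light 3 N skim done. Lifting well clear, beyond the white end.

play_rows([
  [0, -0.005, 0, 0, 0, 0],
  [0, -0.02, 0, 0, 0, 0],
  [0, -0.045, 0, 0, 0, 0],
  [0, -0.075, 0, 0, 0, 0],
  [0, -0.105, 0, 0, 0, 0],
  [0, -0.13, 0, 0, 0, 0],
  [0, -0.145, 0, 0, 0, 0],
  [0, -0.15, 0, 0, 0, 0],
  [0, -0.15, 0, 0, 0, 0],
  [0, -0.15, 0, 0, 0, 0],
])

```text
t: 13.9
tcp_pos: [0.4804, -0.0037, 0.1832]
tool_rot: [-0.667, -0.233, 0.233, 0.668]
force: [0.1, 0.3, 0.3]
finger_gap: 0.0
```

```bash
python3 - <<'E'
from nxt import *
rep(0.17,0,.18)
cm=camera_model("top")
im=snapshot("scene")[:,:,::-1];a=cv2.resize(im[110:260,160:340],(576,480));cv2.imwrite("pics/scene7.png",a)
t=snapshot("top")[:,:,::-1];cv2.imwrite("pics/top7.png",cv2.resize(t[100:260,180:340],(480,480)))
# displacement check in the scene view, before vs after
b=cv2.imread("pics/scene0.png")
for nm,lo,hi in(("red",(0,150,60),(3,255,255)),("yellow",(22,150,60),(35,255,255)),("orange",(5,150,60),(14,255,255))):
    for i in(b,np.ascontiguousarray(im)):
        m=cv2.inRange(cv2.cvtColor(i,cv2.COLOR_BGR2HSV),lo,hi);m[:110]=0;m[260:]=0
        M=cv2.moments(m);print(nm,M["m00"]/255,M["m10"]/M["m00"],M["m01"]/M["m00"])
E
```

```text
t 13.9 now d,lat,z 0.1712 -0.0 0.1832 F along,lat,z [-0.24 -0.15  0.33] gap 0.0
shift [ 0.0012  0.0032 -0.    ] turn [-0.0013 -0.0002 -0.0001] q [-0.24  0.41  1.84  0.    0.9  -2.48]
red 126.0 204.13492063492063 177.56349206349208
red 126.0 204.13492063492063 177.56349206349208
yellow 240.0 221.575 216.40833333333333
yellow 237.0 221.54852320675104 216.35443037974684
orange 418.0 277.7224880382775 224.89473684210526
orange 417.0 277.69304556354916 224.9232613908873
```

View pics/scene7.png

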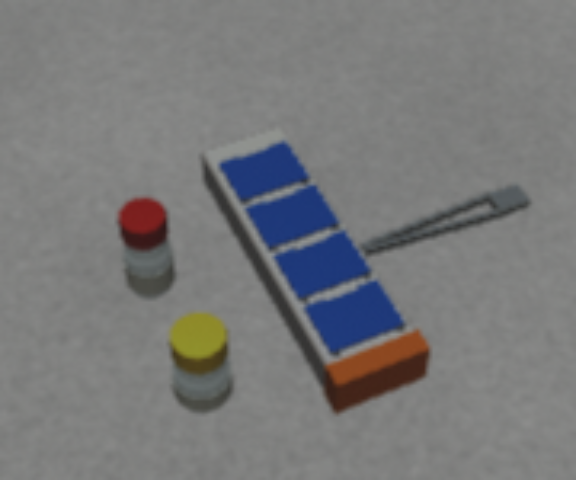

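View pics/top7.png

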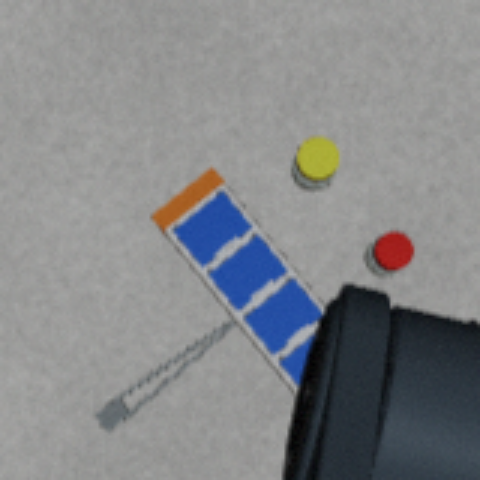

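All four lids are flat, the cassette and vials show less than 0.1 px of shift, and the arm is clear.

```bash
python3 -c "from station import *; print(sign_off())"
```

```text
the job is handed in; nothing more can be done
None
```

The four lids are shut, folded in order from the orange end by one pass of the closed fingertips at 35–36 mm height. I handed the job in at about 14 s on the robot's clock.

- **Extra contact:** I then touched lid 1 and found its top at 34.0 mm, which is where a shut lid should sit. After that I made a second light skim towards the white end to settle lids 2 to 4. The highest force I read was about 5 N vertically, during the touch on lid 1. I only saw forces at the end of each move, not throughout.
- **Last checks:** the final pictures show all four lids flat. The orange end and both vial caps had shifted less than 0.1 pixel. The forceps looked unmoved, though I judged them by eye only. The arm stood clear, with the fingertips about 0.15 m above the lids.
- **Disagreement:** one vertical force reading of -1.2 N near first contact had the wrong sign. I took it as noise, because the next readings rose as expected (1.3 N, then 5.2 N). No other check failed or disagreed.

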